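# Lid the glazed pots from the stack

## Task

The four flat lids came out of the kiln stacked on the bench: take the stack apart from the top and lay each lid on the pot of its own glaze colour, flat and centred so that it closes the mouth. Set the lids down rather than dropping or tipping them, and leave the pots, the water cup and the paint jar standing where they are; mind the lever of the green press, which sticks out over the bench.

Things in the scene. Friction and masses are not known exactly. Their poses are not given: they have to be found in the camera images.
- red_lid_centre (a point): Centre (half-way up) of the oxblood red glazed lid: a flat, solid round disc, 68 mm in diameter and 22 mm thick, underside of bare pale clay, 35 to 190 g; starts at the bottom of the stack, resting on the bench (its centre starts 11 mm above the bench). Each lid of the stack lies flat and loose, centred to within 2 mm on the wider one below it. z points up through its top; yaw means nothing.
- yellow_lid_centre (a point): Centre (half-way up) of the ochre yellow glazed lid: a flat, solid round disc, 58 mm in diameter and 22 mm thick, underside of bare pale clay, 35 to 190 g; starts second from the bottom. Each lid of the stack lies flat and loose, centred to within 2 mm on the wider one below it. z points up through its top; yaw means nothing.
- blue_lid_centre (a point): Centre (half-way up) of the cobalt blue glazed lid: a flat, solid round disc, 48 mm in diameter and 22 mm thick, underside of bare pale clay, 35 to 190 g; starts third from the bottom. Each lid of the stack lies flat and loose, centred to within 2 mm on the wider one below it. z points up through its top; yaw means nothing.
- green_lid_centre (a point): Centre (half-way up) of the celadon green glazed lid: a flat, solid round disc, 38 mm in diameter and 22 mm thick, underside of bare pale clay, 35 to 190 g; starts on top of the stack. Each lid of the stack lies flat and loose, centred to within 2 mm on the wider one below it. z points up through its top; yaw means nothing.
- red_mouth (a point): Centre of the mouth of the oxblood red glazed open pot, at the level of its flat rim, 46 mm above the bench. The pot is a loose, heavy (about 0.7 kg) round pot, 82 mm across at the rim and 88 mm at its belly; the round mouth is 50 mm wide, so the flat rim is 16 mm broad. z points up.
- yellow_mouth (a point): Centre of the mouth of the ochre yellow glazed open pot, at the level of its flat rim, 46 mm above the bench. The pot is a loose, heavy (about 0.7 kg) round pot, 72 mm across at the rim and 78 mm at its belly; the round mouth is 40 mm wide, so the flat rim is 16 mm broad. z points up.
- blue_mouth (a point): Centre of the mouth of the cobalt blue glazed open pot, at the level of its flat rim, 46 mm above the bench. The pot is a loose, heavy (about 0.7 kg) round pot, 62 mm across at the rim and 68 mm at its belly; the round mouth is 30 mm wide, so the flat rim is 16 mm broad. z points up.
- green_mouth (a point): Centre of the mouth of the celadon green glazed open pot, at the level of its flat rim, 46 mm above the bench. The pot is a loose, heavy (about 0.7 kg) round pot, 52 mm across at the rim and 58 mm at its belly; the round mouth is 20 mm wide, so the flat rim is 16 mm broad. z points up.
- paint_jar_centre (a point): Centre (half-way up) of a loose blue paint jar with a black lid, 58 mm wide, 73 mm high, not part of the job. z up. Behind it stands the fixed green press (x 0.61 to 0.81, y -0.12 to 0.01, 0.25 m high); its lever ends in a black ball over the bench at about x = 0.58, y = -0.10, z 0.35 to 0.39 m, so carry lids past it on the robot's side, at x about 0.46.
- water_cup_centre (a point): Centre (half-way up) of a white enamel water cup with a blue rim, 72 mm in diameter, 64 mm high, standing loose on the bench; not part of the job. z points up.
Mind the look-alikes: they are no part of the job. Leave any orange or pink look-alike of the part that bears blue_lid_centre alone.

How it is judged:
At the end, for the whole second after the job is handed in: Each of the four lids lies on the rim of the pot of its own colour, its centre within 9 mm of the mouth's centre, flat (within 0.1 rad, its centre 7 to 15 mm above the rim); all four pots stand upright and lids and pots are at rest (horizontal distance between red_lid_centre and red_mouth below 0.009 m and z of red_lid_centre in the frame of red_mouth between 0.007 and 0.015 m and angle between each of red_lid_centre, yellow_lid_centre, blue_lid_centre, green_lid_centre's own z axis and vertical below 0.1 rad and angle between each of red_mouth, yellow_mouth, blue_mouth, green_mouth's own z axis and vertical below 0.08 rad and linear speed of each of red_lid, red_pot, yellow_lid, yellow_pot, blue_lid, blue_pot, green_lid, green_pot below 0.02 m/s and horizontal distance between yellow_lid_centre and yellow_mouth below 0.009 m and z of yellow_lid_centre in the frame of yellow_mouth between 0.007 and 0.015 m and horizontal distance between blue_lid_centre and blue_mouth below 0.009 m and z of blue_lid_centre in the frame of blue_mouth between 0.007 and 0.015 m and horizontal distance between green_lid_centre and green_mouth below 0.009 m and z of green_lid_centre in the frame of green_mouth between 0.007 and 0.015 m); the robot touches nothing.
It fails at once if a lid falls freely (let go more than about 2 cm above what it lands on) ((linear speed of red_lid above 0.6 m/s and contact force between the fingers and red_lid below 0.01 N) or (linear speed of yellow_lid above 0.6 m/s and contact force between the fingers and yellow_lid below 0.01 N) or (linear speed of blue_lid above 0.6 m/s and contact force between the fingers and blue_lid below 0.01 N) or (linear speed of green_lid above 0.6 m/s and contact force between the fingers and green_lid below 0.01 N)).
It fails at once if a lid is tipped on edge or over (angle between any of red_lid_centre, yellow_lid_centre, blue_lid_centre, green_lid_centre's own z axis and vertical above 0.8 rad).
It fails at once if a pot is pushed more than 4 cm from its place (distance of any of red_mouth, yellow_mouth, blue_mouth, green_mouth from where it was at the start of the episode above 0.04 m).
It fails at once if the paint jar or the water cup is pushed more than 3 cm or knocked over (distance of any of paint_jar_centre, water_cup_centre from where it was at the start of the episode above 0.03 m).
It also fails if it takes over 120 s, if anything falls off the work surface, if the arm or the gripper's body presses on something with over 40 N, if the wrist force passes 120 N, or if a joint passes its speed limit or range.

## Robot

A 7-joint arm with a two-finger parallel gripper is mounted at the origin on a cart in front of the work surface, level with it; the furniture and walls round the work are solid. World frame = base frame: x ahead of the robot, y to its left, z up, the work surface at z = 0. Lengths are in m, angles in rad, forces in N, time in s.
With the tool pointing down it reaches from about 0.425 to 0.825 m from the base axis. Payload 3.6 kg.
Tool frame: the origin (TCP) lies on the centre line of the jaws, within the pads' length; the fingertips stand 14 mm ahead of it and the grasp point (between the pads) lies 5 mm behind it; z points along the fingers, y is the direction in which the jaws open and shut (so a half turn about z gives the same grasp; the last joint's range is limited). The gripper opens to 93 mm and grips with 3 to 60 N. Pads are 15 mm wide; open, the fingers measure 128 mm over their backs; the gripper's body (75 mm by 188 mm) begins 65 mm behind the grasp point.
Start: joints at [1.302, 0.615, -0.013, 1.423, 0.008, 1.103, -0.04], TCP at [0.156, -0.631, 0.233] pointing down, gripper open.
Joint ranges: [-3.12, 3.12], [-0.3, 2.06], [-1.34, 1.32], [0.26, 2.42], [-1.36, 4.5], [0.01, 1.98], [-2.84, 2.84]. Speed limits (rad/s): [2.79, 2.79, 3.14, 3.14, 3.14, 3.14, 3.14].

## Interface

Orientations are given as a 3x3 rotation matrix whose columns are the frame's x, y, z axes.
In Python, from workcell import ctrl gives the robot as it stands. The module is installed in compiled form; this text tells all that it offers.
- The arm moves only by the tool move_arm, never from a script. Its argument "targets" is a list of rows, each a list of 4 numbers: the shift along the tool's x, y, z in cm, then the turn about the tool's z in degrees. In form: [[dx, dy, dz, turn], ...]. A call has exactly 8 rows; each row shifts and turns the commanded pose from where the row before left it, along the tool's axes as they then stand; what a row does not reach is not made up. A row lasts 1/8 s, in which the tool goes at most 62.5 mm and 10.7 degrees, less where a joint would pass 70% of its speed; a pose out of reach is approached as far as the arm can. A call with a gripper value outside its range is refused whole. "jaw" is the finger opening in cm, from 0 to 9.3, set as the call begins (left out, the last holds). The fingers move at their own pace and stop on an object; the grip force is fixed at half the most. Time passes only in rows, so rows that do not move let the fingers close, or fill a call up. It gives the time, the measured TCP pose, the force and the opening at its end, in the units of the state.
- ctrl.state(): the state, without advancing time (a new reading comes with each control period).
- ctrl.get_image(name): name is "scene" or "top" or "wrist"; returns (picture, depth): 400x640x3 uint8, red, green, blue; 400x640 float32, m along the optical axis (not along the pixel's ray), 0 where there is no reading.
- ctrl.camera_info(name): a dict with "vertical_fov" (degrees; the focal length in pixels is half the picture's height over the tangent of half this angle, whatever the lens; pixels are square), "cx", "cy" (the principal point, pixels), "T" (4x4, takes a point from camera to world coordinates). Camera axes: x right, y down, z forward; pixel columns grow to the right and rows downward; lengths in m; the calibration is good to about 2 mm. A picture is of the moment at which its call begins: read the wrist's pose just before it. camera_info takes no time and is no camera call; for the wrist camera it gives the pose at the moment of the call.
- ctrl.job_done(): hands the job in, once; it reports no verdict.
The state is a dict: "clock": time; "joint_pos": joint angles; "joint_vel": joint speeds; "joint_torque": joint torques, N m; "tool_pos": TCP position; "orientation": TCP orientation; "force": force on the tool from outside, world axes, zero at the start; "torque": the same for the moment, N m; "width": finger opening in m.
Only numpy, scipy, OpenCV 4.12 (cv2) and the standard library are available. Lean on these libraries where they do the work, as an engineer would, in place of code of your own. Each camera call takes 0.05 s, during which the arm holds its last target.

## Working session

There is one attempt and no reset: what is moved stays moved. The work goes in short steps, Python scripts to look and compute and a tool call to move; the robot and the scene stay as the last step left them, time stands still between calls to the robot, and variables do not carry over. Pictures are saved under pics/ and viewed, and the job is handed in when it is done.

Besides the shell and the picture viewer there is one more tool, called after "Request:" as name([rows], argument=value, ...), one row to a line, values as JSON. move_arm: Moves the arm, as the interface text tells. Its arguments: {"type":"object","properties":{"targets":{"type":"array"},"jaw":{"type":"number"}},"required":["targets"]}

```bash
ls; mkdir -p pics; python3 - <<'E'
from workcell import ctrl
import cv2,numpy as np
s=ctrl.state()
for k in s: print(k,np.round(s[k],4).tolist())
for n in ["scene","top","wrist"]:
    i=ctrl.camera_info(n); print(n,i["vertical_fov"],i["cx"],i["cy"],np.round(i["T"],4).tolist())
    p,d=ctrl.get_image(n); cv2.imwrite(f"pics/{n}0.png",p[:,:,::-1]); np.savez(f"{n}0.npz",p=p,d=d,T=i["T"])
E
```

```text
pics
clock 0.0
joint_pos [1.3015, 0.6159, -0.0126, 1.4249, 0.0081, 1.1034, -0.0404]
joint_vel [0.0, 0.0014, -0.0008, 0.0004, 0.0006, -0.0004, 0.0003]
joint_torque [-0.0001, -45.8934, 0.2092, -16.5744, -0.061, 0.0206, 0.0002]
tool_pos [0.1561, -0.6302, 0.2315]
orientation [[0.9706, 0.2405, -0.0007], [0.2405, -0.9706, 0.0025], [-0.0, -0.0026, -1.0]]
force [-0.084, -0.0613, 0.1782]
torque [0.0288, -0.0361, -0.0711]
width 0.0929
scene 45.47368798772182 318.39416107561755 204.4518623771546 [[-0.9008, -0.2163, 0.3765, 0.0649], [-0.4334, 0.3962, -0.8094, 1.0106], [0.0259, -0.8923, -0.4506, 0.6037], [0.0, 0.0, 0.0, 1.0]]
top 48.755524175539264 325.3864844742211 195.95281245116817 [[0.0192, -0.9969, 0.0761, 0.4302], [-0.9998, -0.0186, 0.0095, 0.0191], [-0.0081, -0.0763, -0.9971, 1.1517], [0.0, 0.0, 0.0, 1.0]]
wrist 65.14378449168609 321.52702501151794 198.49658796343564 [[0.2403, -0.9278, -0.2853, 0.2368], [-0.9707, -0.2302, -0.0691, -0.6118], [-0.0016, 0.2936, -0.9559, 0.3837], [0.0, 0.0, 0.0, 1.0]]
```

View pics/scene0.png

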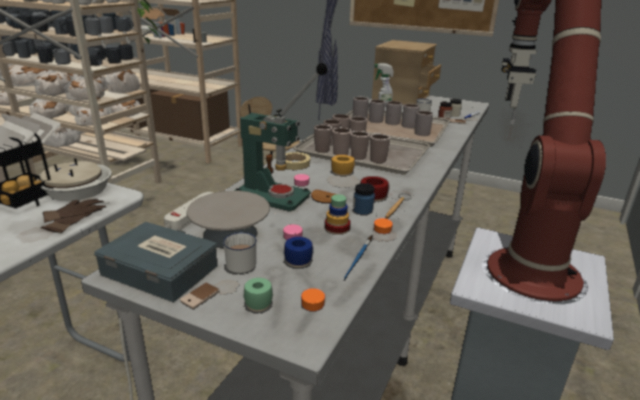

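View pics/top0.png

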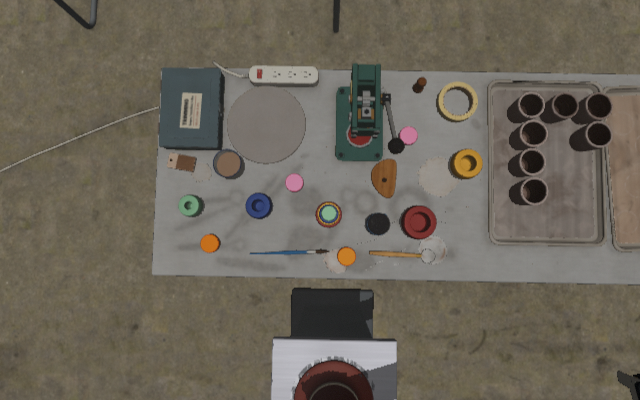

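View pics/wrist0.png

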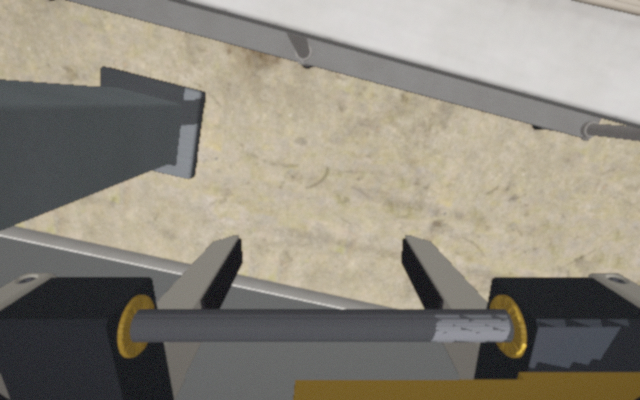

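The scene view shows the stack at about (338,215), with the green pot at (258,293), blue (298,250), red (374,187) and yellow (342,164). In the top view the stack is at (329,213), and the pots are green (189,205), blue (258,206), red (419,222) and yellow (466,164). The paint jar is at (377,224), the water cup at (228,164), and orange and pink look-alikes lie around them. Next I'll measure positions.

```bash
cat > h.py <<'E'
import cv2,numpy as np
def foc(v): return 200/np.tan(np.radians(v)/2)
FOV=dict(scene=45.47368798772182,top=48.755524175539264,wrist=65.14378449168609)
C=dict(scene=(318.39416,204.45186),top=(325.38648,195.95281),wrist=(321.527025,198.496588))
def pts(n,d,T):
    v,u=np.mgrid[0:400,0:640]; f=foc(FOV[n])
    P=np.stack([(u-C[n][0])/f*d,(v-C[n][1])/f*d,d],-1)
    return P@T[:3,:3].T+T[:3,3]
def ray(n,u,v,T):
    f=foc(FOV[n]); r=T[:3,:3]@np.array([(u-C[n][0])/f,(v-C[n][1])/f,1.]); return T[:3,3],r
def onplane(n,u,v,T,z):
    o,r=ray(n,u,v,T); return o+r*(z-o[2])/r[2]
def tri(r1,r2):
    A=np.stack([r1[1],-r2[1]],1); t=np.linalg.lstsq(A,r2[0]-r1[0],rcond=None)[0]
    a=r1[0]+t[0]*r1[1]; b=r2[0]+t[1]*r2[1]; return (a+b)/2,np.linalg.norm(a-b)
def circ(x,y):
    A=np.stack([2*x,2*y,np.ones_like(x)],1); s=np.linalg.lstsq(A,x*x+y*y,rcond=None)[0]
    return s[0],s[1],np.sqrt(s[2]+s[0]**2+s[1]**2)
E
python3 - <<'E'
from h import *
for n in ["top","scene"]:
    z=np.load(n+"0.npz"); P=pts(n,z["d"],z["T"]); hsv=cv2.cvtColor(z["p"],cv2.COLOR_RGB2HSV)
    L=dict(top=dict(g=(189,205),b=(258,206),r=(419,222),y=(466,164),stack=(329,213),jar=(377,224),cup=(228,164)),
      scene=dict(g=(258,293),b=(298,250),r=(374,187),y=(342,164),stack=(338,215),jar=(364,198),cup=(240,253)))[n]
    for k,(u,v) in L.items():
        # window points above bench
        if n=="top":
            W=P[v-30:v+30,u-30:u+30]; H=hsv[v-30:v+30,u-30:u+30]
            m=W[...,2]>0.012
            c,lab,st,ce=cv2.connectedComponentsWithStats(m.astype(np.uint8))
            i=lab[30+ (0),30]
            if i==0: i=1+np.argmax(st[1:,4])
            mm=lab==i; zz=W[mm]
            top=np.percentile(zz[:,2],90)
            hh=np.histogram(zz[:,2],bins=np.arange(0,.12,.006))[0]
            q=mm&(abs(W[...,2]-top)<0.006)
            cnt=max(cv2.findContours(q.astype(np.uint8),cv2.RETR_EXTERNAL,cv2.CHAIN_APPROX_NONE)[0],key=len)[:,0]
            (cu,cv_),rr=cv2.minEnclosingCircle(cnt); 
            X=W[cnt[:,1],cnt[:,0]]; print(n,k,"top z",top.round(4),"circ",np.round(circ(X[:,0],X[:,1]),4),"med hsv",np.median(H[q],0),"px",u-30+cu,v-30+cv_,hh)
        else:
            print(n,k,P[v,u].round(4),hsv[v,u])
E
```

```text
top g top z 0.0478 circ [0.4864 0.3738 0.0253] med hsv [ 65.  66. 150.] px 188.62389373779297 204.6504421234131 [  0   0  21  19  25  25  39 251  35   0   0   0   0   0   0   0   0   0
   0]
top b top z 0.0483 circ [0.4896 0.1997 0.03  ] med hsv [113. 134. 111.] px 257.8432426452637 204.68378448486328 [  0   0  20  16  18  18  41 304  55   0   0   0   0   0   0   0   0   0
   0]
top r top z 0.048 circ [ 0.4555 -0.2068  0.0402] med hsv [  1. 153. 118.] px 419.28723335266113 221.28723335266113 [  0   0  35  28  30  28  54 454  69   0   0   0   0   0   0   0   0   0
   0]
top y top z 0.0477 circ [ 0.6064 -0.3275  0.0353] med hsv [ 19. 183. 178.] px 467.3156032562256 162.5851058959961 [  0   0  36  37  40  41  64 379  53   0   0   0   0   0   0   0   0   0
   0]
top stack top z 0.089 circ [0.472  0.0209 0.0177] med hsv [ 66.  59. 172.] px 328.4761905670166 212.4285717010498 [  0   0  10  94  25   0  39  74   6   0  52  47   2   8 151  31   0   0
   0]
top jar top z 0.0749 circ [ 0.4486 -0.1024  0.0249] med hsv [10. 14. 38.] px 379.0 223.03125 [  0   0   4   4   4   4   6   7  37   9   5 157 204   3   0   0   0   0
   0]
top cup top z 0.0776 circ [0.6332 0.2309 0.0358] med hsv [ 15.   26.  120.5] px 242.5 148.0 [  0   0  37  21  37 373 151  31  54 134 234  30 456 136   0   0   0   0
   0]
scene g [0.472  0.3948 0.0436] [ 65  64 139]
scene b [0.4752 0.2269 0.045 ] [112 167  90]
scene r [ 0.4244 -0.1145  0.0697] [  0 143  66]
scene y [ 0.5931 -0.293   0.0401] [ 19 169 121]
scene stack [0.4597 0.0451 0.0501] [165  24  63]
scene jar [ 0.4376 -0.0773  0.0496] [104 113  81]
scene cup [0.5719 0.3063 0.053 ] [ 23  21 111]
```

Request:
move_arm([
  [0, 0, 0, 6.96],
  [0, 0, 0, 6.96],
  [3, -3, 0, 0],
  [3, -3, 0, 0],
  [3, -3, 0, 0],
  [3, -3, 0, 0],
  [3, -3, 0, 0],
  [3, -3, 0, 0],
], jaw=9.3)

```text
clock: 1.15
tool_pos: [0.3371, -0.4497, 0.2324]
orientation: [[1.0, -0.0, -0.0], [-0.0, -1.0, 0.001], [-0.0, -0.001, -1.0]]
force: [1.4, 1.2, -0.6]
width: 0.0927
```

Request:
move_arm([
  [1.5, -3, 0, 0],
  [1.5, -3, 0, 0],
  [1.5, -3, 0, 0],
  [1.5, -3, 0, 0],
  [1.5, -3, 0, 0],
  [1.5, -3, 0, 0],
  [1.5, -3, 0, 0],
  [1.5, -3, 0, 0],
])

```text
clock: 2.15
tool_pos: [0.4566, -0.2098, 0.2325]
orientation: [[1.0, -0.0, -0.0], [-0.0, -1.0, 0.0], [-0.0, -0.0, -1.0]]
force: [-0.3, 0.5, -0.7]
width: 0.0929
```

```bash
cat > snap.py <<'E'
import sys
from workcell import ctrl
from h import *
def snap(n,name):
    T=np.array(ctrl.camera_info(n)["T"]); p,d=ctrl.get_image(n)
    cv2.imwrite(f"pics/{name}.png",p[:,:,::-1]); np.savez(f"{name}.npz",p=p,d=d,T=T); print(ctrl.state()["clock"],np.round(ctrl.state()["tool_pos"],4)); return p,d,T
if __name__=="__main__": snap(sys.argv[1],sys.argv[2])
E
python3 snap.py wrist w1
```

```text
2.2 [ 0.4592 -0.2041  0.2325]
```

View pics/w1.png

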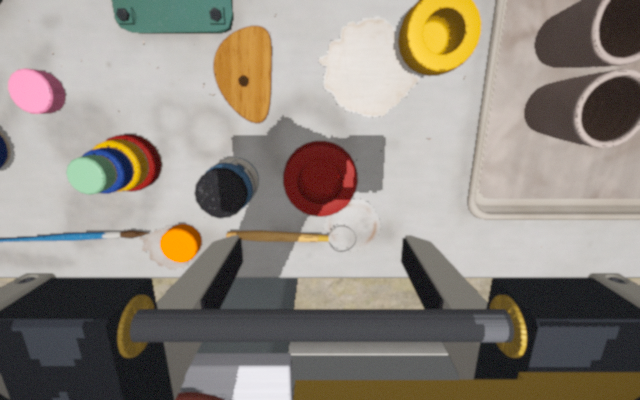

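The wrist view shows the red pot at (320,178), the yellow pot at (440,36), the stack's green top at (93,173) and the jar at (223,190). I'll move on toward the stack for a second viewpoint.

Request:
move_arm([
  [0, -4, 0, 0],
  [0, -4, 0, 0],
  [0, -4, 0, 0],
  [0, -4, 0, 0],
  [0, -3.6, 0, 0],
  [0, -3, 0, 0],
  [0, 0, 0, 0],
  [0, 0, 0, 0],
])

```text
clock: 3.2
tool_pos: [0.4562, 0.0138, 0.2325]
orientation: [[1.0, -0.001, -0.0], [-0.001, -1.0, -0.001], [-0.0, 0.001, -1.0]]
force: [-1.5, -0.1, 0.2]
width: 0.0929
```

```bash
python3 snap.py wrist w2
```

```text
3.25 [0.4563 0.0134 0.2326]
```

View pics/w2.png

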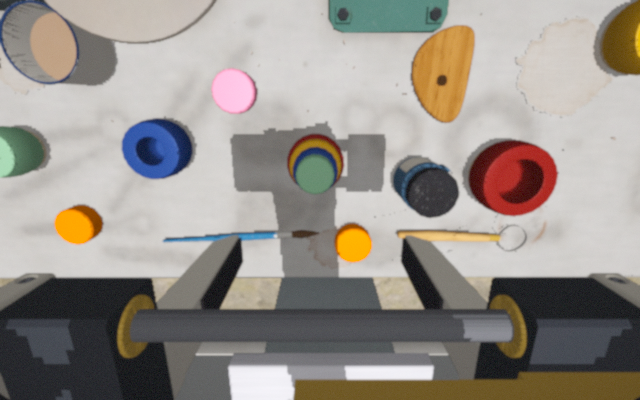

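The second wrist view shows the stack centred at (316,165), the blue pot at (157,148), the red pot at (513,177), the jar at (432,190) and the cup at (40,45). Next are circle fits by ray at measured heights, with triangulation from w1 and w2.

```bash
cat > meas.py <<'E'
from h import *
def meas(n,name,u,v,w=45,z=None,tol=.005):
    """component of surface points near seed window; top plane level & circle fit of its outer contour"""
    D=np.load(name+".npz"); P=pts(n,D["d"],D["T"]); 
    v0,v1,u0,u1=max(0,v-w),min(400,v+w),max(0,u-w),min(640,u+w)
    W=P[v0:v1,u0:u1]; ok=D["d"][v0:v1,u0:u1]>0
    m=ok&(W[...,2]>0.012)&(W[...,2]<0.12)
    if z is None:
        zz=W[m][:,2]; h,e=np.histogram(zz,bins=np.arange(.012,.12,.002)); 
        i=np.argmax(h); z=np.median(zz[abs(zz-e[i]-.001)<.003])
    q=(m&(abs(W[...,2]-z)<tol)).astype(np.uint8)
    k,lab,st,ce=cv2.connectedComponentsWithStats(q); i=1+np.argmax(st[1:,4]); q=(lab==i)
    cs=cv2.findContours(q.astype(np.uint8),cv2.RETR_EXTERNAL,cv2.CHAIN_APPROX_NONE)[0]
    c=max(cs,key=len)[:,0]
    X=np.array([onplane(n,a+u0,b+v0,D["T"],z) for a,b in c])
    (ex,ey),_,_=cv2.fitEllipse(c)
    zin=np.median(W[q][:,2])
    return circ(X[:,0],X[:,1]),zin,(ex+u0,ey+v0),D["T"]
E
python3 - <<'E'
from meas import *
px={}
for n,name,k,u,v,w in [("wrist","w1","r",320,178,45),("wrist","w2","r",513,177,50),("wrist","w1","y",440,36,50),("wrist","w2","b",157,148,42),("wrist","w1","stk",93,173,22),("wrist","w2","stk",316,171,25),("top","top0","g",189,205,20),("top","top0","b",258,206,22),("top","top0","r",419,221,22),("top","top0","y",467,163,22),("top","top0","stk",329,213,12)]:
    c,z,e,T=meas(n,name,u,v,w); print(name,k,np.round(c,4),z.round(4),np.round(e,1))
    px[(name,k)]=(n,e[0],e[1],T)
for k,a,b in [("r","w1","w2"),("r","top0","w2"),("y","top0","w1"),("b","top0","w2"),("stk","w1","w2"),("stk","top0","w2")]:
    p,d=tri(ray(*px[(a,k)]),ray(*px[(b,k)])); print(k,a,b,p.round(4),d.round(4))
E
```

```text
w1 r [ 0.4554 -0.209   0.0408] 0.0458 [319.7 180.2]
w2 r [ 0.4553 -0.2068  0.0414] 0.0459 [518.6 179.6]
w1 y [ 0.603  -0.3288  0.0349] 0.046 [442.6  33.2]
w2 b [0.4897 0.1964 0.0312] 0.0457 [151.1 149.8]
w1 stk [0.4716 0.0158 0.0182] 0.0875 [ 87.8 175.4]
w2 stk [0.4717 0.0193 0.0182] 0.0878 [314.5 174.9]
top0 g [0.4862 0.3732 0.0258] 0.0453 [188.7 204.7]
top0 b [0.4898 0.1993 0.0306] 0.0455 [257.7 204.6]
top0 r [ 0.4554 -0.2064  0.0406] 0.0456 [419.4 221.4]
top0 y [ 0.6064 -0.3272  0.0356] 0.0454 [467.5 162.4]
top0 stk [0.4719 0.0209 0.0176] 0.0877 [328.6 212.4]
r w1 w2 [ 0.456  -0.209   0.0425] 0.0001
r top0 w2 [ 0.4559 -0.2068  0.0451] 0.0015
y top0 w1 [ 0.6057 -0.3291  0.0424] 0.0029
b top0 w2 [0.4898 0.2002 0.039 ] 0.0006
stk w1 w2 [0.4709 0.0195 0.0828] 0.0001
stk top0 w2 [0.4719 0.0201 0.0867] 0.0015
```

Request:
move_arm([
  [1.54, -0.65, 1, 0],
  [0, 0, 3, 0],
  [0, 0, 3, 0],
  [0, 0, 3, 0],
  [0, 0, 3, 0],
  [0, 0, 1.9, 0],
  [0, 0, 0, 0],
  [0, 0, 0, 0],
], jaw=6)

```text
clock: 4.25
tool_pos: [0.4727, 0.0214, 0.0838]
orientation: [[1.0, -0.001, 0.001], [-0.001, -1.0, 0.0], [0.001, -0.0, -1.0]]
force: [-0.1, -0.5, 0.9]
width: 0.0599
```

```bash
python3 snap.py wrist w3
```

```text
4.3 [0.4727 0.0215 0.0842]
```

View pics/w3.png

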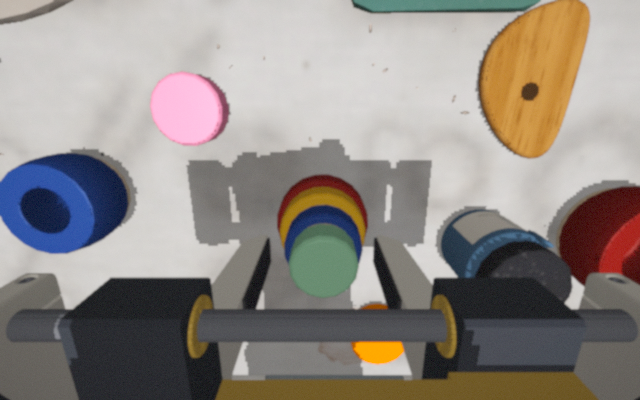

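The green lid sits at (323,258), centred between the fingertips (about 250 and 392), so I'll lower 1 mm and grip.

Request:
move_arm([
  [0, 0.1, 0.1, 0],
  [0, 0, 0, 0],
  [0, 0, 0, 0],
  [0, 0, 0, 0],
  [0, 0, 0, 0],
  [0, 0, 0, 0],
  [0, 0, 0, 0],
  [0, 0, 0, 0],
], jaw=3)

```text
clock: 5.3
tool_pos: [0.472, 0.0205, 0.083]
orientation: [[1.0, -0.0, 0.001], [-0.0, -1.0, -0.0], [0.001, 0.0, -1.0]]
force: [-0.6, -0.5, 5.5]
width: 0.0374
```

```bash
python3 -c "
from meas import *
c,z,e,T=meas('wrist','w3',323,258,45,z=.0875); print(np.round(c,4),z)"
```

```text
[0.4726 0.0195 0.0186] 0.08778523925290471
```

Request:
move_arm([
  [0, 0, -1, 0],
  [0, 0, -2, 0],
  [0, 0, -3, 0],
  [0, 0, -3, 0],
  [0, -1, -3, 0],
  [0, -3, 0, 0],
  [0, -3, 0, 0],
  [0, -3, 0, 0],
])

```text
clock: 6.3
tool_pos: [0.4714, 0.1215, 0.203]
orientation: [[1.0, -0.0, -0.0], [-0.0, -1.0, 0.0], [-0.0, -0.0, -1.0]]
force: [1.7, 0.1, -1.1]
width: 0.0375
```

Request:
move_arm([
  [0.4, -4, 0, 0],
  [0.4, -4, 0, 0],
  [0.4, -4, 0, 0],
  [0.2, -4, 0, 0],
  [0, -4, 0, 0],
  [0, -3.3, 0, 0],
  [0, -2, 0, 0],
  [0, 0, 0, 0],
])

```text
clock: 7.3
tool_pos: [0.485, 0.3747, 0.2024]
orientation: [[1.0, 0.002, -0.001], [0.002, -1.0, 0.0], [-0.001, -0.0, -1.0]]
force: [0.9, -1.0, -0.6]
width: 0.0375
```

```bash
python3 snap.py wrist w4
```

```text
7.35 [0.4857 0.3727 0.2024]
```

View pics/w4.png

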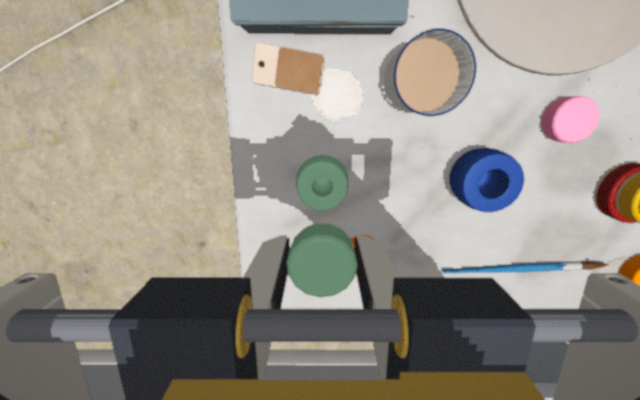

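The held green lid is at (322,260), with its pot at (322,183) below it. The blue pot is at (486,180) and the cup at (433,73).

```bash
python3 - <<'E'
from meas import *
import workcell
for k,u,v,w in [("g",322,183,32),("b",486,180,40)]:
    c,z,e,T=meas('wrist','w4',u,v,w,z=.046); print(k,np.round(c,4),z.round(4),np.round(e,1),tri(ray('wrist',*e,T),ray('top',*({'g':(188.7,204.7),'b':(257.7,204.6)}[k]),np.load('top0.npz')['T'])))
# held lid
D=np.load('w4.npz');P=pts('wrist',D['d'],D['T']);print(P[260,322])
q=(abs(P[...,2]-P[260,322,2])<.004)&(cv2.cvtColor(D['p'],cv2.COLOR_RGB2HSV)[...,0]>50)&(cv2.cvtColor(D['p'],cv2.COLOR_RGB2HSV)[...,0]<80)
q[:200]=0
c=max(cv2.findContours(q.astype(np.uint8),cv2.RETR_EXTERNAL,cv2.CHAIN_APPROX_NONE)[0],key=len)[:,0]
z=np.median(P[q][:,2]); X=np.array([onplane('wrist',a,b,D['T'],z) for a,b in c]); print(z,np.round(circ(X[:,0],X[:,1]),4))
from workcell import ctrl; print(ctrl.state()['tool_pos'])
E
```

```text
g [0.487  0.3732 0.0259] 0.0458 [321.9 184.9] (array([0.48659856, 0.37351354, 0.04345089]), np.float64(0.0009347436184105236))
b [0.49   0.2005 0.0313] 0.0458 [492.1 182.1] (array([0.49008672, 0.19950235, 0.04398565]), np.float64(0.0006912323609080715))
[0.48872494 0.37337405 0.2064521 ]
0.20705344543276316 [0.4859 0.3737 0.0186]
[0.48570862 0.3727138  0.20241514]
```

Request:
move_arm([
  [0.08, 0, 2, 0],
  [0, 0, 3, 0],
  [0, 0, 3, 0],
  [0, 0, 3, 0],
  [0, 0, 1.5, 0],
  [0, 0, 0.8, 0],
  [0, 0, 0.5, 0],
  [0, 0, 0, 0],
])

```text
clock: 8.35
tool_pos: [0.4869, 0.3737, 0.0652]
orientation: [[1.0, -0.0, 0.001], [-0.0, -1.0, 0.001], [0.001, -0.001, -1.0]]
force: [0.3, 0.3, -0.6]
width: 0.0375
```

Request:
move_arm([
  [0, 0, 0.1, 0],
  [0, 0, 0.05, 0],
  [0, 0, 0.05, 0],
  [0, 0, 0, 0],
  [0, 0, 0, 0],
  [0, 0, 0, 0],
  [0, 0, 0, 0],
  [0, 0, 0, 0],
])

```text
clock: 9.35
tool_pos: [0.4866, 0.3736, 0.0627]
orientation: [[1.0, -0.0, -0.0], [-0.0, -1.0, 0.0], [-0.0, -0.0, -1.0]]
force: [0.4, -0.0, -0.7]
width: 0.0371
```

Request:
move_arm([
  [0, 0, 0, 0],
  [0, 0, 0, 0],
  [0, 0, 0, 0],
  [0, 0, 0, 0],
  [0, 0, -1, 0],
  [0, 0, -3, 0],
  [0, 0, -3, 0],
  [0, 0, -3, 0],
], jaw=5.6)

```text
clock: 10.35
tool_pos: [0.4867, 0.3736, 0.1645]
orientation: [[1.0, -0.0, 0.001], [-0.0, -1.0, 0.001], [0.001, -0.001, -1.0]]
force: [-0.4, 0.6, 0.4]
width: 0.0563
```

Request:
move_arm([
  [0, 0.5, -3, 0],
  [0, 4, -1, 0],
  [0, 4, 0, 0],
  [0, 4, 0, 0],
  [0, 4, 0, 0],
  [0, 4, 0, 0],
  [0, 2, 0, 0],
  [0, 0, 0, 0],
], jaw=7)

```text
clock: 11.35
tool_pos: [0.4869, 0.1468, 0.2034]
orientation: [[1.0, -0.004, 0.001], [-0.004, -1.0, -0.0], [0.001, 0.0, -1.0]]
force: [-0.1, 0.4, -0.3]
width: 0.0703
```

```bash
python3 snap.py wrist w5
```

```text
11.4 [0.4868 0.1487 0.2034]
```

View pics/w5.png

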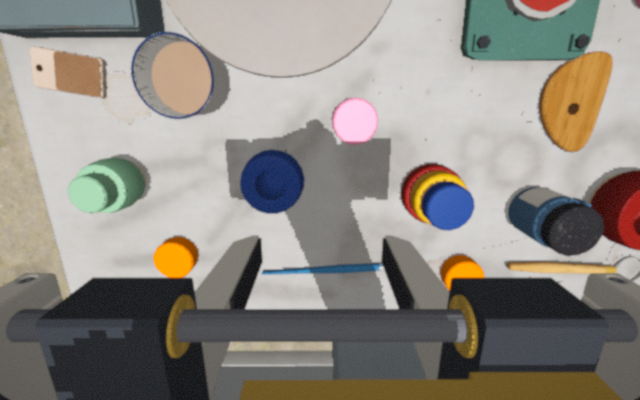

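The green lid rests on its pot at about (95,192). The blue pot is at (271,182) and the stack, now topped by blue, at (448,205).

```bash
python3 - <<'E'
from meas import *
for k,u,v,w,z in [("glid",95,192,30,.068),("gpot",108,186,42,.046),("b",271,182,40,.046),("blid",448,205,32,.066)]:
    c,z,e,T=meas('wrist','w5',u,v,w,z=z); print(k,np.round(c,4),z.round(4),np.round(e,1))
E
```

```text
glid [0.487  0.3692 0.0183] 0.0663 [ 87.5 194. ]
gpot [0.4871 0.3698 0.0231] 0.0455 [101.1 188.1]
b [0.4902 0.1978 0.0309] 0.0458 [270.2 183.7]
blid [0.4715 0.021  0.0234] 0.0659 [449.3 207. ]
```

Request:
move_arm([
  [-0.5, 4, 0, 0],
  [-0.5, 4, 0, 0],
  [-0.5, 3.8, 0, 0],
  [0, 1, 2, 0],
  [0, 0, 3, 0],
  [0, 0, 3, 0],
  [0, 0, 2, 0],
  [0, 0, 0, 0],
])

```text
clock: 12.4
tool_pos: [0.4711, 0.0223, 0.1017]
orientation: [[1.0, 0.003, -0.003], [0.003, -1.0, 0.001], [-0.003, -0.001, -1.0]]
force: [0.5, 0.5, -0.3]
width: 0.0698
```

```bash
python3 snap.py wrist w6;python3 -c "
from meas import *
c,z,e,T=meas('wrist','w6',320,240,50,z=.066); print(np.round(c,4),z,e)"
```

```text
12.45 [0.4718 0.0221 0.1026]
[0.4718 0.0196 0.0233] 0.06581492830375513 (324.11565017700195, 233.47990798950195)
```

View pics/w6.png

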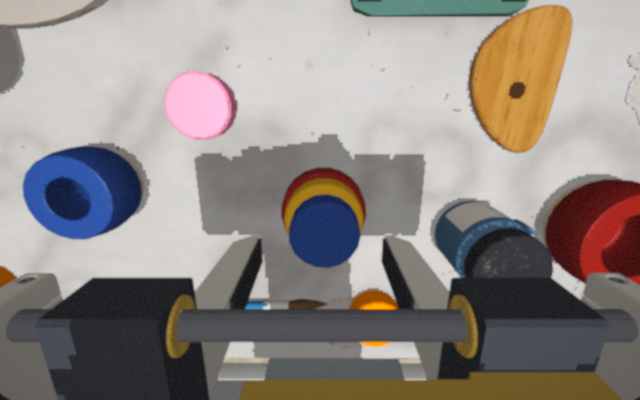

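The blue lid is at (325,230), slightly right of the jaws' middle (322). I'll shift 1.5 mm, descend and grip.

Request:
move_arm([
  [0, 0.15, 1, 0],
  [0, 0, 1.5, 0],
  [0, 0, 1.1, 0],
  [0, 0, 0.5, 0],
  [0, 0, 0, 0],
  [0, 0, 0, 0],
  [0, 0, 0, 0],
  [0, 0, 0, 0],
])

```text
clock: 13.45
tool_pos: [0.4717, 0.0191, 0.0619]
orientation: [[1.0, -0.0, 0.001], [-0.0, -1.0, 0.0], [0.001, -0.0, -1.0]]
force: [0.9, 0.5, 0.7]
width: 0.0699
```

Request:
move_arm([
  [0, 0, 0, 0],
  [0, 0, 0, 0],
  [0, 0, 0, 0],
  [0, 0, 0, 0],
  [0, 0, 0, 0],
  [0, 0, 0, 0],
  [0, 0, 0, 0],
  [0, 0, 0, 0],
], jaw=4)

```text
clock: 14.45
tool_pos: [0.4716, 0.0192, 0.0617]
orientation: [[1.0, -0.0, 0.0], [-0.0, -1.0, 0.0], [0.0, -0.0, -1.0]]
force: [-0.9, 0.4, -0.4]
width: 0.0474
```

Request:
move_arm([
  [0, 0, -1, 0],
  [0, 0, -2, 0],
  [0, 0, -3, 0],
  [0, 0, -3, 0],
  [0, -1, -3, 0],
  [0, -2, -1, 0],
  [0, -3, 0, 0],
  [0, -3, 0, 0],
])

```text
clock: 15.45
tool_pos: [0.4714, 0.1095, 0.1925]
orientation: [[1.0, -0.001, 0.001], [-0.001, -1.0, 0.0], [0.001, -0.0, -1.0]]
force: [1.1, -0.2, 0.7]
width: 0.0472
```

Request:
move_arm([
  [0.6, -3, 0, 0],
  [0.6, -3, 0, 0],
  [0.6, -2, 0, 0],
  [0, -1, 0, 0],
  [0, 0, 0, 0],
  [0, 0, 0, 0],
  [0, 0, 0, 0],
  [0, 0, 0, 0],
])

```text
clock: 16.45
tool_pos: [0.4896, 0.1984, 0.1917]
orientation: [[1.0, -0.001, 0.0], [-0.001, -1.0, -0.0], [0.0, 0.0, -1.0]]
force: [-0.1, 0.2, -0.9]
width: 0.0476
```

```bash
cat > chk.py <<'E'
import sys
from snap import *
from meas import *
name,pu,pv,w,lu,lv=sys.argv[1],*map(int,sys.argv[2:7])
snap('wrist',name)
from workcell import ctrl
t=np.array(ctrl.state()['tool_pos'])
c,z,e,T=meas('wrist',name,pu,pv,w,z=.046); print("pot",np.round(c,4),z.round(4),np.round(e,1))
D=np.load(name+'.npz');P=pts('wrist',D['d'],D['T']); zl=np.median(P[lv-4:lv+5,lu-4:lu+5,2])
hsv=cv2.cvtColor(D['p'],cv2.COLOR_RGB2HSV).astype(int); h0=np.median(hsv[lv-4:lv+5,lu-4:lu+5,0])
dh=abs(hsv[...,0]-h0); dh=np.minimum(dh,180-dh)
q=(abs(P[...,2]-zl)<.006)&(dh<12)&(hsv[...,1]>45)
k,lab,st,ce=cv2.connectedComponentsWithStats(q.astype(np.uint8)); q=lab==lab[lv,lu]
cc=max(cv2.findContours(q.astype(np.uint8),cv2.RETR_EXTERNAL,cv2.CHAIN_APPROX_NONE)[0],key=len)[:,0]
zl=np.median(P[q][:,2]); X=np.array([onplane('wrist',a,b,D['T'],zl) for a,b in cc]); l=circ(X[:,0],X[:,1]); print("lid",np.round(l,4),"top z",zl.round(4))
print("tool",t.round(4),"shift cm tool x,y:",round(100*(c[0]-l[0]),2),round(-100*(c[1]-l[1]),2),"down cm",round(100*(zl-.022-.046),2))
E
python3 chk.py w7 322 183 45 322 262
```

```text
16.5 [0.4896 0.1986 0.1917]
pot [0.4914 0.1985 0.0303] 0.0458 [320.2 187.8]
lid [0.4906 0.1972 0.0236] top z 0.1958
tool [0.4896 0.1986 0.1917] shift cm tool x,y: 0.08 -0.14 down cm 12.78
```

View pics/w7.png

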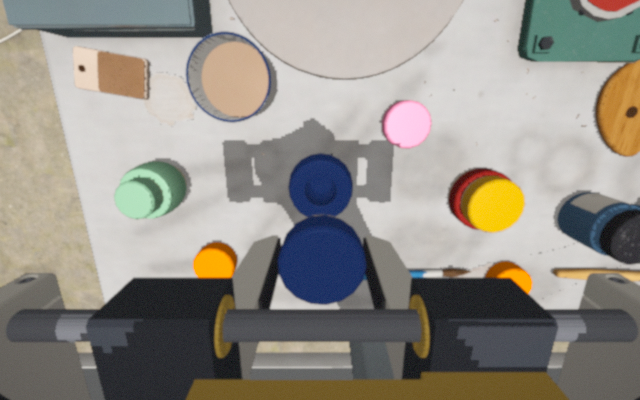

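The blue lid is held at (322,259) over the blue pot at (320,187), aligned to about 1 mm. Green sits on its pot at (145,195). I'll lower now.

Request:
move_arm([
  [0.06, -0.07, 2, 0],
  [0, 0, 3, 0],
  [0, 0, 3, 0],
  [0, 0, 2.5, 0],
  [0, 0, 1.2, 0],
  [0, 0, 0.7, 0],
  [0, 0, 0.3, 0],
  [0, 0, 0, 0],
])

```text
clock: 17.5
tool_pos: [0.4906, 0.1999, 0.0652]
orientation: [[1.0, -0.0, 0.001], [-0.0, -1.0, 0.0], [0.001, -0.0, -1.0]]
force: [0.3, -0.4, 0.1]
width: 0.0475
```

Request:
move_arm([
  [0, 0, 0.1, 0],
  [0, 0, 0.05, 0],
  [0, 0, 0, 0],
  [0, 0, 0, 0],
  [0, 0, 0, 0],
  [0, 0, 0, 0],
  [0, 0, 0, 0],
  [0, 0, 0, 0],
])

```text
clock: 18.5
tool_pos: [0.4902, 0.1998, 0.0632]
orientation: [[1.0, -0.0, -0.0], [-0.0, -1.0, 0.0], [-0.0, -0.0, -1.0]]
force: [-0.6, 0.7, -1.2]
width: 0.0473
```

Request:
move_arm([
  [0, 0, 0, 0],
  [0, 0, 0, 0],
  [0, 0, 0, 0],
  [0, 0, 0, 0],
  [0, 0, -1, 0],
  [0, 0, -3, 0],
  [0, 0, -3, 0],
  [0, 0, -3, 0],
], jaw=6.6)

```text
clock: 19.5
tool_pos: [0.4902, 0.1997, 0.1649]
orientation: [[1.0, -0.0, 0.001], [-0.0, -1.0, 0.0], [0.001, -0.0, -1.0]]
force: [0.7, 0.3, -0.1]
width: 0.0662
```

Request:
move_arm([
  [-0.4, 2.5, -2, 0],
  [-0.5, 4, 0, 0],
  [-0.5, 4, 0, 0],
  [-0.4, 4, 0, 0],
  [0, 2.5, 0, 0],
  [0, 1, 1, 0],
  [0, 0, 3, 0],
  [0, 0, 0, 0],
], jaw=8)

```text
clock: 20.5
tool_pos: [0.4705, 0.0206, 0.1416]
orientation: [[1.0, 0.001, -0.005], [0.001, -1.0, 0.0], [-0.005, -0.0, -1.0]]
force: [-0.5, -0.1, 1.2]
width: 0.08
```

```bash
python3 snap.py wrist w8;python3 -c "
from meas import *
for a in [('ylid',322,205,50,.044),('blid',90,180,45,.068),('bpot',100,180,55,.046)]:
  c,z,e,T=meas('wrist','w8',*a[1:4],z=a[4]); print(a[0],np.round(c,4),z,e)"
```

```text
20.55 [0.4716 0.0207 0.1427]
ylid [0.4725 0.0199 0.0282] 0.043850101094416616 (320.99513244628906, 201.93285369873047)
blid [0.4902 0.1954 0.0233] 0.06641488153501054 (85.99945831298828, 189.2718391418457)
bpot [0.4902 0.1951 0.0278] 0.04559404192033675 (103.0215835571289, 182.58879470825195)
```

View pics/w8.png

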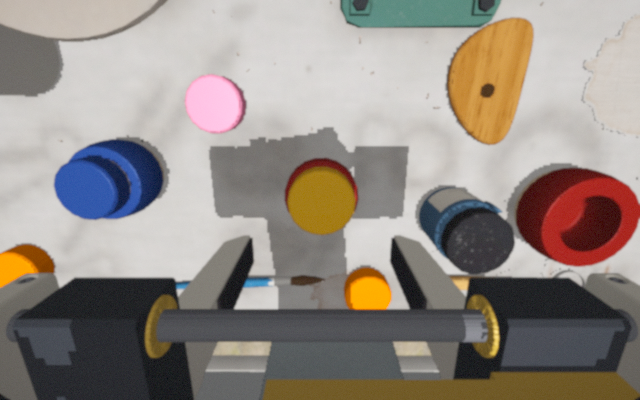

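The blue lid lies on its pot at (92,188), and the yellow lid is centred at (321,200).

Request:
move_arm([
  [0, 0, 2, 0],
  [0, 0, 3, 0],
  [0, 0, 2.7, 0],
  [0, 0, 1.5, 0],
  [0, 0, 1, 0],
  [0, 0, 0, 0],
  [0, 0, 0, 0],
  [0, 0, 0, 0],
])

```text
clock: 21.55
tool_pos: [0.4727, 0.0198, 0.0419]
orientation: [[1.0, -0.0, 0.002], [-0.0, -1.0, 0.0], [0.002, -0.0, -1.0]]
force: [-0.5, 0.9, -0.3]
width: 0.0798
```

Request:
move_arm([
  [0, 0, 0, 0],
  [0, 0, 0, 0],
  [0, 0, 0, 0],
  [0, 0, 0, 0],
  [0, 0, 0, 0],
  [0, 0, 0, 0],
  [0, 0, 0, 0],
  [0, 0, 0, 0],
], jaw=5)

```text
clock: 22.55
tool_pos: [0.4723, 0.0198, 0.0413]
orientation: [[1.0, -0.0, 0.0], [-0.0, -1.0, 0.0], [0.0, -0.0, -1.0]]
force: [0.0, -0.1, 3.2]
width: 0.0576
```

Request:
move_arm([
  [0, 0, -1, 0],
  [0, 0, -2, 0],
  [0, 0, -3, 0],
  [0, 0, -3, 0],
  [0, 0, -3, 0],
  [-0.4, 1, -3, 0],
  [-0.4, 2, 0, 0],
  [-0.4, 3, 0, 0],
])

```text
clock: 23.55
tool_pos: [0.4599, -0.0401, 0.1919]
orientation: [[1.0, 0.002, 0.001], [0.002, -1.0, 0.0], [0.001, -0.0, -1.0]]
force: [0.3, -0.2, -0.4]
width: 0.0577
```

Request:
move_arm([
  [0, 3, 0, 0],
  [0, 3, 0, 0],
  [0, 3, 0, 0],
  [0, 3, 0, 0],
  [0, 3, 0, 0],
  [0, 3, 0, 0],
  [0, 3, 0, 0],
  [0, 2, 0, 0],
])

```text
clock: 24.55
tool_pos: [0.4594, -0.2718, 0.1912]
orientation: [[1.0, -0.002, -0.001], [-0.002, -1.0, -0.0], [-0.001, 0.0, -1.0]]
force: [0.1, -0.0, -1.2]
width: 0.0577
```

Request:
move_arm([
  [2, 1, 0, 0],
  [3, 1.5, 0, 0],
  [3, 1.5, 0, 0],
  [3, 1.2, 0, 0],
  [2, 0.5, 0, 0],
  [1.4, 0, 0, 0],
  [0, 0, 0, 0],
  [0, 0, 0, 0],
])

```text
clock: 25.55
tool_pos: [0.6033, -0.3271, 0.191]
orientation: [[1.0, -0.0, -0.001], [-0.0, -1.0, 0.0], [-0.001, -0.0, -1.0]]
force: [0.3, -0.5, -0.5]
width: 0.0571
```

```bash
python3 chk.py w9 322 183 50 322 262
```

```text
25.6 [ 0.6032 -0.3273  0.1912]
pot [ 0.6096 -0.3303  0.0302] 0.0458 [323.7 182.5]
lid [ 0.6043 -0.3281  0.0285] top z 0.1934
tool [ 0.6032 -0.3273  0.1912] shift cm tool x,y: 0.54 0.22 down cm 12.54
```

View pics/w9.png

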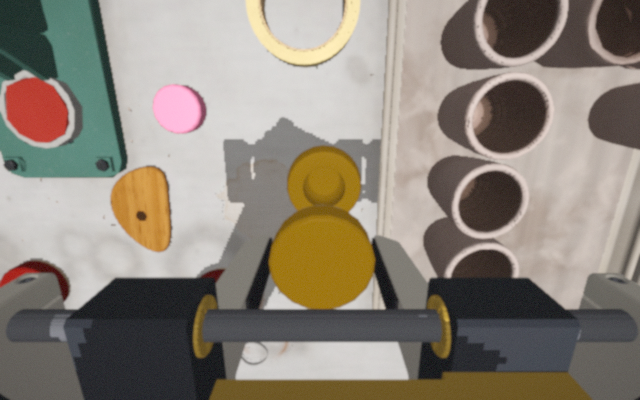

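The held yellow lid at (322,258) hides the lower edge of the yellow pot at (324,183). I'll refit the rim from its visible arc only.

```bash
python3 - <<'E'
from meas import *
D=np.load('w9.npz');P=pts('wrist',D['d'],D['T']);hsv=cv2.cvtColor(D['p'],cv2.COLOR_RGB2HSV)
q=(abs(P[...,2]-.046)<.006)&(hsv[...,0]>12)&(hsv[...,0]<30)&(hsv[...,1]>120)
q[:,:260]=0;q[:,390:]=0
c=max(cv2.findContours(q.astype(np.uint8),cv2.RETR_EXTERNAL,cv2.CHAIN_APPROX_NONE)[0],key=len)[:,0]
for lim in (185,192,198):
    a=c[c[:,1]<lim]; X=np.array([onplane('wrist',u,v,D['T'],.046) for u,v in a]); print(lim,np.round(circ(X[:,0],X[:,1]),4),len(a))
    s=X[:,:2]; 
    from scipy.optimize import least_squares
    print(least_squares(lambda p:np.hypot(s[:,0]-p[0],s[:,1]-p[1])-.0357,[.606,-.328]).x.round(4))
E
```

```text
185 [ 0.6169 -0.3301  0.0261] 156
[ 0.6003 -0.3302]
192 [ 0.6143 -0.3302  0.0278] 184
[ 0.5997 -0.3302]
198 [ 0.6127 -0.3302  0.0287] 208
[ 0.5998 -0.3302]
```

```bash
python3 - <<'E'
from meas import *
from scipy.optimize import least_squares
D=np.load('w9.npz');P=pts('wrist',D['d'],D['T']);hsv=cv2.cvtColor(D['p'],cv2.COLOR_RGB2HSV)
q=(abs(P[...,2]-.046)<.006)&(hsv[...,0]>12)&(hsv[...,0]<30)&(hsv[...,1]>120)
q[:,:260]=0;q[:,390:]=0
k,lab,st,ce=cv2.connectedComponentsWithStats(q.astype(np.uint8));print(st[1:])
im=D['p'].copy();im[q]=(255,0,255);cv2.imwrite('pics/y9.png',cv2.resize(im[120:340,220:420,::-1],None,fx=2.7,fy=2.7))
i=1+np.argmax(st[1:,4]);yy,xx=np.nonzero(lab==i)
h=[];
for u in range(xx.min(),xx.max()+1):
    h.append((u,yy[xx==u].min()))
for v in range(150,195):
    r=xx[yy==v]
    if len(r):h+= [(r.min(),v),(r.max(),v)]
h=np.array([a for a in h if a[1]<195]);X=np.array([onplane('wrist',u,v,D['T'],.046) for u,v in h])
print(np.round(circ(X[:,0],X[:,1]),4)); r=least_squares(lambda p:np.hypot(X[:,0]-p[0],X[:,1]-p[1])-.0357,[.606,-.328],loss='soft_l1',f_scale=.001);print(r.x.round(4))
E
```

```text
[[ 288  149   73   63 2273]]
[ 0.608  -0.3302  0.0354]
[ 0.6077 -0.3302]
```

View pics/y9.png

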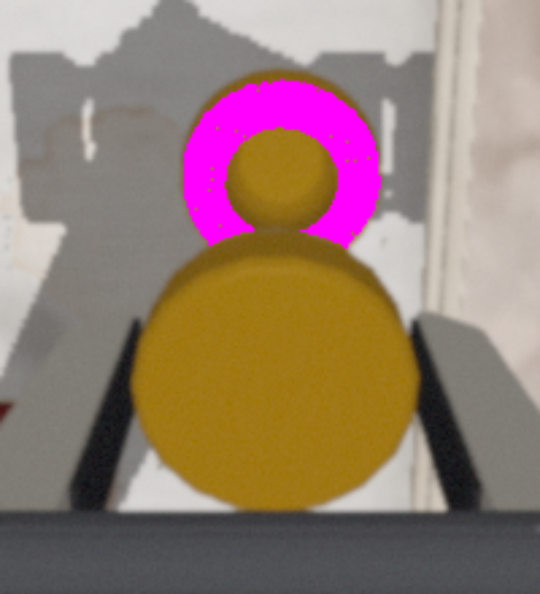

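Request:
move_arm([
  [0.33, 0.15, 2, 0],
  [0, 0, 3, 0],
  [0, 0, 3, 0],
  [0, 0, 2.2, 0],
  [0, 0, 1.2, 0],
  [0, 0, 0.7, 0],
  [0, 0, 0.3, 0],
  [0, 0, 0, 0],
])

```text
clock: 26.6
tool_pos: [0.6078, -0.3289, 0.0677]
orientation: [[1.0, -0.0, 0.001], [-0.0, -1.0, -0.0], [0.001, 0.0, -1.0]]
force: [-0.1, -0.2, -0.7]
width: 0.0574
```

Request:
move_arm([
  [0, 0, 0.1, 0],
  [0, 0, 0.05, 0],
  [0, 0, 0, 0],
  [0, 0, 0, 0],
  [0, 0, 0, 0],
  [0, 0, 0, 0],
  [0, 0, 0, 0],
  [0, 0, 0, 0],
])

```text
clock: 27.6
tool_pos: [0.6074, -0.3287, 0.0657]
orientation: [[1.0, -0.0, 0.0], [-0.0, -1.0, 0.0], [0.0, -0.0, -1.0]]
force: [-0.2, -0.1, -1.2]
width: 0.0572
```

Request:
move_arm([
  [0, 0, 0.05, 0],
  [0, 0, 0, 0],
  [0, 0, 0, 0],
  [0, 0, 0, 0],
  [0, 0, 0, 0],
  [0, 0, 0, 0],
  [0, 0, 0, 0],
  [0, 0, 0, 0],
])

```text
clock: 28.6
tool_pos: [0.6074, -0.3287, 0.0652]
orientation: [[1.0, -0.0, -0.0], [-0.0, -1.0, 0.0], [-0.0, -0.0, -1.0]]
force: [-0.5, 0.8, -1.1]
width: 0.0574
```

Request:
move_arm([
  [0, 0, 0, 0],
  [0, 0, 0, 0],
  [0, 0, 0, 0],
  [0, 0, 0, 0],
  [0, 0, -1, 0],
  [0, 0, -3, 0],
  [0, 0, -3, 0],
  [0, 0, -3, 0],
], jaw=7.4)

```text
clock: 29.6
tool_pos: [0.6076, -0.3288, 0.167]
orientation: [[1.0, -0.0, 0.001], [-0.0, -1.0, -0.0], [0.001, 0.0, -1.0]]
force: [-0.1, 0.1, -0.1]
width: 0.074
```

```bash
python3 snap.py wrist w10;python3 -c "
from meas import *
for a in [('ylid',322,200,60,.068),('ypot',322,200,60,.046)]:
  c,z,e,T=meas('wrist','w10',*a[1:4],z=a[4]); print(a[0],np.round(c,4),z,e)"
```

```text
29.65 [ 0.61   -0.33    0.1721]
ylid [ 0.6078 -0.3298  0.0279] 0.06651766181409652 (321.3568572998047, 204.0915069580078)
ypot [ 0.6059 -0.3301  0.0338] 0.045682077651131525 (321.5953025817871, 198.85827255249023)
```

View pics/w10.png

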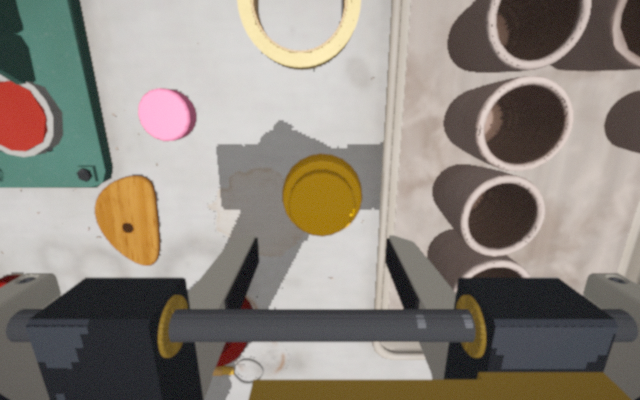

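The yellow lid lies centred on its pot at (322,200). Next I'll go back round the press for the red lid.

Request:
move_arm([
  [-1, -0.3, -2, 0],
  [-3, -1, 0, 0],
  [-3, -1.2, 0, 0],
  [-3, -1.5, 0, 0],
  [-3, -2, 0, 0],
  [-1.5, -3, 0, 0],
  [-0.3, -3, 0, 0],
  [0, -3, 0, 0],
], jaw=9.3)

```text
clock: 30.65
tool_pos: [0.4579, -0.1778, 0.1854]
orientation: [[1.0, -0.001, -0.001], [-0.001, -1.0, 0.0], [-0.001, -0.0, -1.0]]
force: [1.2, 0.2, 0.3]
width: 0.0932
```

Request:
move_arm([
  [0, -3, 0, 0],
  [0, -3, 0, 0],
  [0, -3, 0, 0],
  [0.4, -3, 0, 0],
  [0.4, -3, 0, 0],
  [0.4, -3, 0, 0],
  [0, -2, 0, 0],
  [0, 0, 0, 0],
])

```text
clock: 31.65
tool_pos: [0.4706, 0.0226, 0.1853]
orientation: [[1.0, 0.003, -0.001], [0.003, -1.0, 0.0], [-0.001, -0.0, -1.0]]
force: [-0.8, 0.2, 0.2]
width: 0.0928
```

```bash
python3 snap.py wrist w11;python3 -c "
from meas import *
for a in [('rlid',320,195,60,.022),('rpot',540,200,75,.046)]:
  c,z,e,T=meas('wrist','w11',*a[1:4],z=a[4],tol=.004); print(a[0],np.round(c,4),z,e)"
```

```text
31.7 [0.4707 0.0211 0.1853]
rlid [0.4711 0.02   0.033 ] 0.021876193618880824 (323.04852294921875, 184.35770416259766)
rpot [ 0.4553 -0.2068  0.0412] 0.04586262565924237 (554.3393096923828, 206.17484283447266)
```

View pics/w11.png

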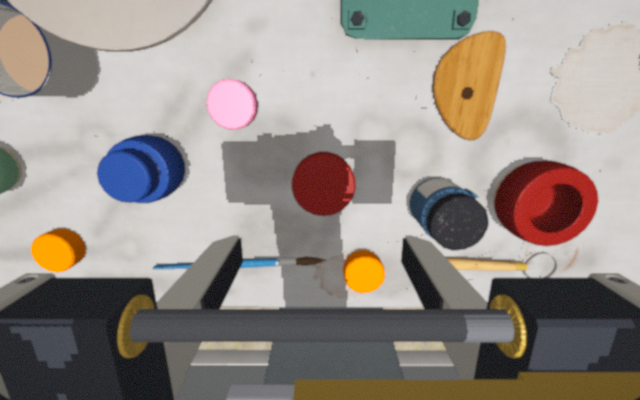

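The red lid is at (323,184), alone on the bench, and the jar at (450,213) clears the gripper's body. Descending.

Request:
move_arm([
  [0, 0.1, 2, 0],
  [0, 0, 3, 0],
  [0, 0, 3, 0],
  [0, 0, 3, 0],
  [0, 0, 2, 0],
  [0, 0, 1.5, 0],
  [0, 0, 0, 0],
  [0, 0, 0, 0],
])

```text
clock: 32.7
tool_pos: [0.4717, 0.0193, 0.0407]
orientation: [[1.0, -0.002, 0.001], [-0.002, -1.0, -0.0], [0.001, 0.0, -1.0]]
force: [0.3, 1.3, -1.2]
width: 0.093
```

Request:
move_arm([
  [0, 0, 1, 0],
  [0, 0, 0.6, 0],
  [0, 0, 0.4, 0],
  [0, 0, 0, 0],
  [0, 0, 0, 0],
  [0, 0, 0, 0],
  [0, 0, 0, 0],
  [0, 0, 0, 0],
])

```text
clock: 33.7
tool_pos: [0.4715, 0.0202, 0.0203]
orientation: [[1.0, -0.0, 0.0], [-0.0, -1.0, 0.0], [0.0, -0.0, -1.0]]
force: [-0.2, 0.1, -0.5]
width: 0.093
```

Request:
move_arm([
  [0, 0, 0, 0],
  [0, 0, 0, 0],
  [0, 0, 0, 0],
  [0, 0, 0, 0],
  [0, 0, 0, 0],
  [0, 0, 0, 0],
  [0, 0, 0, 0],
  [0, 0, 0, 0],
], jaw=6)

```text
clock: 34.7
tool_pos: [0.4715, 0.0203, 0.0202]
orientation: [[1.0, -0.0, 0.0], [-0.0, -1.0, 0.0], [0.0, -0.0, -1.0]]
force: [0.3, 1.2, -0.0]
width: 0.0675
```

Request:
move_arm([
  [0, 0, -1, 0],
  [0, 0, -2, 0],
  [0, 0, -3, 0],
  [0, 0, -3, 0],
  [0, 0, -3, 0],
  [0, 0, -3, 0],
  [0, 1, -2, 0],
  [-0.4, 2, 0, 0],
])

```text
clock: 35.7
tool_pos: [0.4683, -0.0093, 0.1923]
orientation: [[1.0, 0.002, 0.004], [0.002, -1.0, 0.0], [0.004, -0.0, -1.0]]
force: [0.0, -0.8, -1.9]
width: 0.0672
```

Request:
move_arm([
  [-0.4, 3, 0, 0],
  [-0.4, 3, 0, 0],
  [-0.4, 3, 0, 0],
  [0, 3, 0, 0],
  [0, 3, 0, 0],
  [0, 3, 0, 0],
  [0, 1.7, 0, 0],
  [0, 0, 0, 0],
])

```text
clock: 36.7
tool_pos: [0.4549, -0.2076, 0.1902]
orientation: [[1.0, -0.003, -0.0], [-0.003, -1.0, -0.0], [-0.0, 0.0, -1.0]]
force: [0.6, 0.7, -1.7]
width: 0.0671
```

```bash
python3 chk.py w12 322 183 60 322 262; python3 - <<'E'
from meas import *
from scipy.optimize import least_squares
D=np.load('w12.npz');P=pts('wrist',D['d'],D['T']);hsv=cv2.cvtColor(D['p'],cv2.COLOR_RGB2HSV)
q=(abs(P[...,2]-.046)<.006)&((hsv[...,0]>165)|(hsv[...,0]<8))&(hsv[...,1]>90)
q[:,:250]=0;q[:,400:]=0
k,lab,st,ce=cv2.connectedComponentsWithStats(q.astype(np.uint8));print(st[1:])
i=1+np.argmax(st[1:,4]);yy,xx=np.nonzero(lab==i); h=[]
for u in range(xx.min(),xx.max()+1): h.append((u,yy[xx==u].min()))
for v in range(130,190):
    r=xx[yy==v]
    if len(r):h+= [(r.min(),v),(r.max(),v)]
h=np.array([a for a in h if a[1]<190]);X=np.array([onplane('wrist',u,v,D['T'],.046) for u,v in h])
print(np.round(circ(X[:,0],X[:,1]),4)); r=least_squares(lambda p:np.hypot(X[:,0]-p[0],X[:,1]-p[1])-.0408,[.456,-.207],loss='soft_l1',f_scale=.001);print(r.x.round(4))
E
```

```text
36.75 [ 0.4552 -0.2061  0.1902]
pot [ 0.4584 -0.209   0.0347] 0.0458 [321.8 184.8]
lid [ 0.4566 -0.2085  0.0327] top z 0.1919
tool [ 0.4552 -0.2061  0.1902] shift cm tool x,y: 0.18 0.05 down cm 12.39
[[ 281  148   83   60 2253]]
[ 0.4564 -0.209   0.0404]
[ 0.4559 -0.209 ]
```

View pics/w12.png

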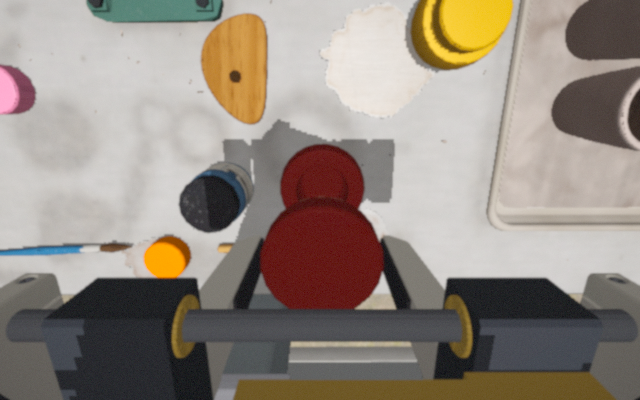

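The red lid is held at (322,258) over its pot at (322,185), aligned to about 1 mm.

Request:
move_arm([
  [0.05, 0.1, 2, 0],
  [0, 0, 3, 0],
  [0, 0, 3, 0],
  [0, 0, 2, 0],
  [0, 0, 1.2, 0],
  [0, 0, 0.7, 0],
  [0, 0, 0.3, 0],
  [0, 0, 0, 0],
])

```text
clock: 37.75
tool_pos: [0.4562, -0.2078, 0.0685]
orientation: [[1.0, -0.0, 0.001], [-0.0, -1.0, -0.0], [0.001, 0.0, -1.0]]
force: [-0.3, 0.9, -1.4]
width: 0.0673
```

Request:
move_arm([
  [0, 0, 0.1, 0],
  [0, 0, 0.05, 0],
  [0, 0, 0.05, 0],
  [0, 0, 0, 0],
  [0, 0, 0, 0],
  [0, 0, 0, 0],
  [0, 0, 0, 0],
  [0, 0, 0, 0],
])

```text
clock: 38.75
tool_pos: [0.4559, -0.2077, 0.0661]
orientation: [[1.0, -0.0, -0.0], [-0.0, -1.0, 0.0], [-0.0, -0.0, -1.0]]
force: [0.1, 0.3, -1.3]
width: 0.0674
```

Request:
move_arm([
  [0, 0, 0, 0],
  [0, 0, 0, 0],
  [0, 0, 0, 0],
  [0, 0, 0, 0],
  [0, 0, -1, 0],
  [0, 0, -3, 0],
  [0, 0, -3, 0],
  [0, 0, -3, 0],
], jaw=8.3)

```text
clock: 39.75
tool_pos: [0.4559, -0.2077, 0.1678]
orientation: [[1.0, -0.0, 0.001], [-0.0, -1.0, -0.0], [0.001, 0.0, -1.0]]
force: [0.1, -0.8, -0.4]
width: 0.083
```

Request:
move_arm([
  [0, 0, -3, 0],
  [0, 1, -2, 0],
  [-1, 3, 0, 0],
  [-2, 3, 0, 0],
  [-2, 3, 0, 0],
  [-2, 3, 0, 0],
  [-2, 3, 0, 0],
  [0, 0, 0, 0],
])

```text
clock: 40.75
tool_pos: [0.3634, -0.3706, 0.2167]
orientation: [[1.0, -0.007, -0.001], [-0.007, -1.0, -0.002], [-0.001, 0.002, -1.0]]
force: [0.1, 0.8, 0.1]
width: 0.0828
```

```bash
python3 snap.py top t2; python3 snap.py scene s2; python3 snap.py wrist w13; python3 - <<'E'
from meas import *
for k,u,v,w in [("g",189,205,22),("b",258,206,24),("y",467,162,24),("r",419,221,26)]:
    for z in (.068,.046):
        c,zz,e,T=meas('top','t2',u,v,w,z=z); print(k,z,np.round(c,4),zz.round(4))
# tilt of lids
D=np.load('t2.npz');P=pts('top',D['d'],D['T'])
for k,(x,y,r) in dict(g=(.4866,.3735,.015),b=(.49,.1995,.02),y=(.607,-.3287,.025),r=(.456,-.2075,.03)).items():
    s=P[(np.hypot(P[...,0]-x,P[...,1]-y)<r)&(P[...,2]>.055)]
    A=np.c_[s[:,:2]-[x,y],np.ones(len(s))]; print(k,len(s),np.linalg.lstsq(A,s[:,2],rcond=None)[0].round(4))
p=cv2.imread('pics/t2.png')[50:290,140:520]; cv2.imwrite('pics/t2c.png',cv2.resize(p,None,fx=2,fy=2))
E
```

```text
40.8 [ 0.3651 -0.3685  0.2166]
40.85 [ 0.3661 -0.3672  0.2166]
40.9 [ 0.3667 -0.3666  0.2165]
g 0.068 [0.4862 0.3727 0.0175] 0.0668
g 0.046 [0.4867 0.3741 0.0236] 0.0453
b 0.068 [0.4896 0.1997 0.0224] 0.0662
b 0.046 [0.4901 0.2003 0.0284] 0.0454
y 0.068 [ 0.6066 -0.3264  0.0274] 0.0663
y 0.046 [ 0.6068 -0.3279  0.0334] 0.0452
r 0.068 [ 0.4557 -0.2061  0.0323] 0.0665
r 0.046 [ 0.4557 -0.2065  0.0403] 0.0454
g 114 [0.011  0.0178 0.0669]
b 210 [ 0.0043 -0.0029  0.0663]
y 318 [0.0111 0.0022 0.0665]
r 471 [0.0002 0.0003 0.0664]
```

View pics/t2c.png

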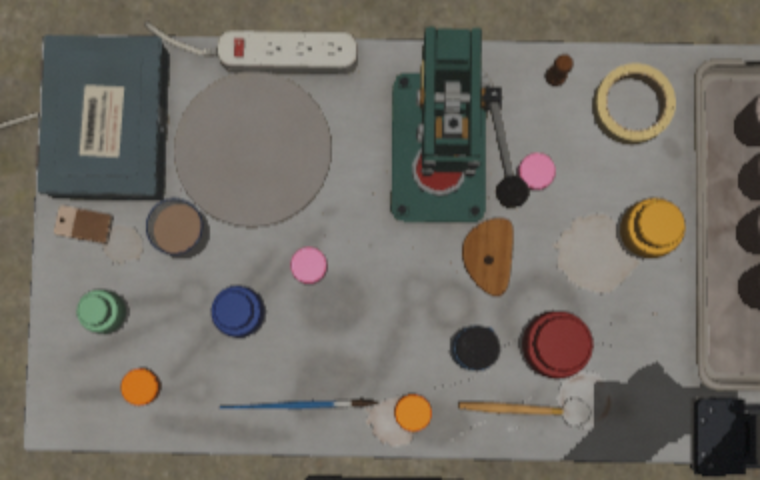

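View pics/s2.png

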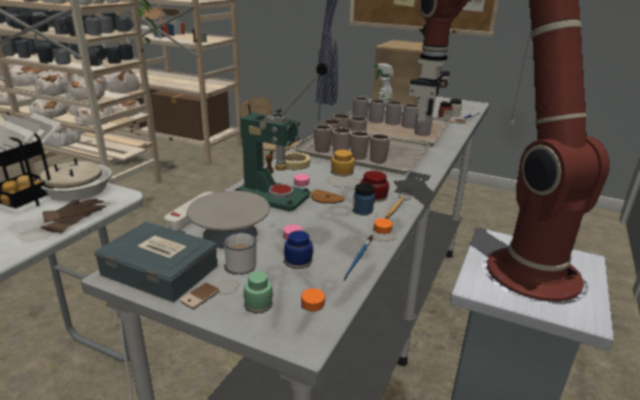

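All four lids sit flat and concentric on the pots of their own colour. In the enlarged top view they are green (100,311), blue (237,311), yellow (654,227) and red (559,345). The cup and jar are unmoved, and the arm is clear at 0.21 m.

```bash
python3 -c "
from workcell import ctrl
s=ctrl.state(); print(s['clock'],abs(s['joint_vel']).max() if hasattr(s['joint_vel'],'max') else s['joint_vel'])
print(ctrl.job_done())"
```

```text
40.9 0.014334713655477017
the job is handed in; nothing more can be done
None
```

I took the stack apart from the top (green, blue, yellow, red), set each lid on the pot of its own colour, and handed the job in at about 41 s. I carried the yellow and red lids past the press lever at x ≈ 0.46.

**Last checks (top camera):**
- **Centring:** every lid centre is within about 1.6 mm of its pot's centre.
- **Height:** the lid tops measure 66–67 mm above the bench, where 68 mm is expected. The camera reads the pot rims slightly low too, at about 45.4 mm against 46 mm.
- **Flatness:** fitted tilts are 0.02 rad or less.
- **Surroundings:** in the pictures the cup and paint jar look unmoved, and the arm stands clear. I did not measure the cup and jar positions again.

**Disagreements:**
- The two-view ray heights came out 1–7 mm below the text and the depth readings. I used the depth heights, which agreed with the text.
- The wrist and top cameras differed by up to about 3 mm on the yellow and red pots, so I placed those lids between the two readings.
- The first rim fits for the yellow and red pots were spoiled because the held lid hid part of the rim. I redid them from the visible arc.

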